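# Stopper the mixing flask and press it onto the splined drive

### The job

While the white flask stands on the bench, set the black tapered stopper from its stand fully into the flask's neck. Then pick the stoppered flask up by its neck, turn it until the six splines of its foot drop fully into the slots of the drive plate on the mixer base, and press it down until the sprung plate is right at the bottom of its travel. Finish still gripping the neck and holding the plate fully down, with the flask upright, its stopper in, and the other things on the bench left alone.

Things in the scene. Friction and masses are not known exactly. Their poses are not given: they have to be found in the camera images.
- flask: White flask, about 0.28 kg, 135 mm tall. Origin: centre of underside; z up its axis. Metal foot: star of six straight splines 12 mm wide, 14 mm high, undersides rounded, reaching 40 mm from the axis; one along the flask's +x, the others every 60 degrees (same fit every 60 degrees). Body 56 mm wide up to 52 mm, narrowing to 32 mm at 80 mm. On the bench at any yaw, left or right of the drive.
- rim (a point): Centre of the flask's mouth, on its axis, 135 mm above its underside. The straight round neck, 32 mm outside diameter, runs from 55 mm below this point up to it (grip it here); its bore is 24 mm wide, 50 mm deep. With the stopper in, its knob stands up to 22 mm above the rim.
- stopper: Loose black stopper, about 0.04 kg, 48 mm tall, upright. Origin: centre of its narrow lower end; z up. Taper 15 mm wide below, 20.6 mm at 26 mm; flange 30 mm wide from 26 to 30 mm; round knob to grip, 18 mm wide, from 30 to 48 mm. At the start its origin is 4 mm above the bench, flange on the stand. Fully in the flask, the flange lies on the rim and its origin is 26 mm below the rim.
- stand: Fixed grey block 70 x 70 mm, 30 mm high, with a round hole in the middle that holds the stopper at the start. Origin: centre of its underside. On the other side of the mixer base from the flask.
- drive: Fixed white mixer base 140 x 140 mm, its top 54 mm above the bench. Origin: centre of underside; z up; yaw within 0.6 rad. On top a round aluminium plate, 94 mm across, with six straight slots 15.6 mm wide, 12 mm deep, open upward and outward, from the middle out: one along the drive's +x, the others every 60 degrees. At rest the plate's top is 74 mm, the slots' floor 62 mm above the bench.
- seat (a point): Centre of the slots' floor in the drive plate, on the drive's axis, axes as the drive's. The flask's underside centre lies here when the splines are fully home. Moves down with the plate.
- plate (a joint): How far the sprung drive plate is pressed down, m: 0 up, 0.008 fully down at its stop. It moves straight down and does not turn. Under the flask's weight alone it sinks 1 mm at most; holding it fully down takes about 8 to 10 N of push.
- solvent: Bystander: loose glass bottle with a cap, 68 mm in diameter, 145 mm tall. Origin: centre of its underside.
- vial_rack: Bystander: loose grey rack of small vials, 90 x 130 mm, 50 mm tall. Origin: centre of its underside.
- beaker: Bystander: loose small glass beaker, 60 mm in diameter, 60 mm tall. Origin: centre of its underside.
Things that resemble listed ones, but are neither listed nor needed, are in the scene too. Leave any orange or purple look-alike of the flask alone.

How it is judged:
On the way:
1. the stopper is fully in the flask's neck while the flask stands upright on the bench (z of stopper in the frame of flask between 0.104 and 0.112 m and horizontal distance between stopper and rim below 0.005 m and angle between the z axis of stopper and the z axis of flask, either way round below 0.1 rad and angle between flask's own z axis and vertical below 0.1 rad and height (world z) of flask below 0.006 m), for 0.2 s.
At the end, for the whole second after the job is handed in: Stopper in: flange within 3 mm of rim, centred to 6 mm, aligned to 0.1 rad. Flask upright to 0.08 rad, underside within 3 mm of the slots' floor, centred to 4 mm. Plate down over 6 of 8 mm, over 5 N between flask and drive; fingers grip the flask (over 2 N) (z of stopper in the frame of flask between 0.104 and 0.112 m and horizontal distance between stopper and rim below 0.006 m and angle between the z axis of stopper and the z axis of flask, either way round below 0.1 rad and z of flask in the frame of seat below 0.003 m and horizontal distance between flask and seat below 0.004 m and angle between flask's own z axis and vertical below 0.08 rad and value of joint plate above 0.006 m and contact force between flask and drive above 5 N and contact force between the fingers and flask above 2 N); the arm keeps its last pose, push and grip.
It fails at once if a bystander is shoved more than 25 mm (distance of any of solvent, vial_rack, beaker from where it was at the start of the episode above 0.025 m).
It fails at once if the flask or a bystander bottle or beaker is tipped over (angle between any of flask, solvent, beaker's own z axis and vertical above 0.6 rad).
It also fails if it takes over 54 s, if anything falls off the work surface, if the arm or the gripper's body presses on something with over 40 N, if the wrist force passes 120 N, or if a joint passes its speed limit or range.

### The arm

A 6-joint arm with a two-finger parallel gripper is mounted at the origin on the work surface. World frame = base frame: x ahead of the robot, y to its left, z up, the work surface at z = 0. Lengths are in m, angles in rad, forces in N, time in s.
With the tool pointing down it reaches from about 0.3 to 0.85 m from the base axis. Payload 5.4 kg.
Tool frame: the origin (TCP) lies at the very end of the fingers, on their centre line; the grasp point (between the pads) lies robot.grip_depth behind it (robot.grip_depth is the distance from the TCP to the grasp point, in m); z points along the fingers, y is the line along which they close (so a half turn about z gives the same grasp; the last joint's range is limited). The gripper opens to 85 mm and grips with 20 to 120 N. Pads are 22 mm wide; open, the fingers measure 114 mm over their backs; the gripper's body (76 mm by 85 mm) begins 54 mm behind the grasp point. The pads swing forward as they close: fully open they stand 13 mm farther back than shut.
Start: joints at [1.064, 0.158, 1.597, -0, 1.386, -0.21], TCP at [0.168, 0.55, 0.231] pointing down, gripper open.
Joint ranges: [-2.91, 2.91], [-0.94, 2.29], [0.18, 2.7], [-1.29, 4.43], [0.17, 2.64], [-3, 3]. Speed limits (rad/s): [2.57, 2.57, 3.14, 3.14, 3.14, 3.14].

### API

Orientations are given as a rotation vector (axis times angle).
In Python, from bench import robot gives the robot as it stands. The module is installed in compiled form; this text tells all that it offers.
- The arm moves only by the tool send_rows, never from a script. Its argument "deltas" is a list of rows, each an object with "delta_pos": the shift along the tool's x, y, z in m, a list of three; "roll": the turn about the tool's z in rad. In form: [{"delta_pos": [dx, dy, dz], "roll": roll}, ...]. A call has 1 to 20 rows; each row is the pose to reach, as a shift and turn from the pose commanded when the call began, along the tool's axes at that moment; what a row does not reach only later rows make up. A row lasts 1/12 s, in which the tool goes at most 41.7 mm and 7.16 degrees, less where a joint would pass 70% of its speed; a pose out of reach is approached as far as the arm can. A call with a gripper value outside its range is refused whole. "claw" is the opening, from -1 (shut) to 1 (fully open), so that 0 is half open, set as the call begins (left out, the last holds). The fingers move at their own pace and stop on an object; the grip force is fixed at half the most. Time passes only in rows, so rows that repeat a pose let the fingers close. It gives the time, the measured TCP pose, the force, the opening and the grip force at its end, in the units of the state.
- robot.observe(): the state, without advancing time (a new reading comes with each control period).
- robot.snapshot(name): name is "side" or "top" or "wrist"; returns (picture, depth): 400x640x3 uint8, red, green, blue; 400x640 float32, m along the optical axis (not along the pixel's ray), 0 where there is no reading.
- robot.calibration(name): a dict with "fx", "fy", "cx", "cy" (pixels), "xyz" and "attitude" of the camera in the world. Camera axes: x right, y down, z forward; pixel columns grow to the right and rows downward; lengths in m; the calibration is good to about 2 mm. A picture is of the moment at which its call begins: read the wrist's pose just before it. calibration takes no time and is no camera call; for the wrist camera it gives the pose at the moment of the call.
- robot.job_done(): hands the job in; it is judged then, once.
The state is a dict: "time": time; "joint_pos": joint angles; "qd": joint speeds; "tau": joint torques, N m; "tcp_pos": TCP position; "ee_rot": TCP orientation; "wrist_force": force on the tool from outside, world axes, zero at the start; "moment": the same for the moment, N m; "grip_width": opening from 0.0 (shut) to 1.0 (fully open); "grip_force": force on a finger pad.
Only numpy, scipy, OpenCV 4.12 (cv2) and the standard library are available. Lean on these libraries where they do the work, as an engineer would, in place of code of your own. Each camera call takes 0.05 s, during which the arm holds its last target. There are 200 camera calls.

## Working session

There is one attempt and no reset: what is moved stays moved. The work goes in short steps, Python scripts to look and compute and a tool call to move; the robot and the scene stay as the last step left them, time stands still between calls to the robot, and variables do not carry over. Pictures are saved under pics/ and viewed, at most 10 in all, crops included, and the job is handed in when it is done.

Besides the shell and the picture viewer there is one more tool, called after ">>>" by a JSON object that holds its "op" and its "data", one argument or row to a line. send_rows: Moves the arm, as the interface text tells. Its arguments: {"type":"object","properties":{"deltas":{"type":"array","items":{"type":"object","properties":{"delta_pos":{"type":"array","items":{"type":"number"}},"roll":{"type":"number"}}}},"claw":{"type":"number"}},"required":["deltas"]}

```bash
mkdir -p pics; cat > h.py <<'E'
import numpy as np,cv2
from scipy.spatial.transform import Rotation as R
from bench import robot
def snap(n,f):
    c=robot.calibration(n); p,d=robot.snapshot(n)
    np.savez(f'{f}.npz',p=p,d=d,**{k:np.array(c[k]) for k in c}); cv2.imwrite(f'pics/{f}.png',p[:,:,::-1]); return p,d,c
def load(f): return dict(np.load(f'{f}.npz'))
def rot(a):
    a=np.array(a); return R.from_rotvec(a).as_matrix() if a.shape==(3,) else a
def world(D,u=None,v=None):
    d=D['d']
    if u is None: v,u=np.mgrid[:400,:640]
    z=d[v,u]; P=np.stack([(u-D['cx'])/D['fx']*z,(v-D['cy'])/D['fy']*z,z],-1)
    return P@rot(D['attitude']).T+D['xyz']
E
python3 - <<'E'
from h import *
snap('top','top0');snap('side','side0')
s=robot.observe();print(s,robot.grip_depth)
for n in('top','side','wrist'):print(robot.calibration(n))
E
```

```text
{'time': 0.1, 'joint_pos': array([ 1.06385947e+00,  1.58992974e-01,  1.59813438e+00,  8.79940352e-07,
        1.38619228e+00, -2.10161286e-01]), 'qd': array([-6.17811529e-04, -1.33553430e-03, -2.62668165e-03, -6.07570539e-05,
       -2.85795664e-04,  2.34834610e-03]), 'tau': array([-2.93306966e-04, -3.96989143e+01, -3.32338750e+01, -1.45000540e-04,
        4.18069729e-03,  1.81339590e-05]), 'tcp_pos': array([0.16793255, 0.54935535, 0.23039739]), 'ee_rot': array([-4.64375462e-01, -3.10646759e+00,  2.53925240e-03]), 'wrist_force': array([-0.22338374,  0.15164051, -0.08712398]), 'moment': array([ 0.01926054, -0.00104791,  0.01307932]), 'grip_force': 0.0, 'grip_width': 0.9989522090738474} 0.0187
{'fx': 396.0569397545117, 'fy': 396.0569397545117, 'cx': 325.2064877571655, 'cy': 197.74921279779934, 'xyz': array([ 0.40928204, -0.00394047,  1.23335131]), 'attitude': array([-2.14404601,  2.12164258, -0.15600088])}
{'fx': 392.1213784370951, 'fy': 392.1213784370951, 'cx': 323.348987650459, 'cy': 195.86601486693692, 'xyz': array([0.55193518, 1.02985495, 1.07438783]), 'attitude': array([-0.05655111,  2.84923284, -1.25160564])}
{'fx': 333.5542413235779, 'fy': 333.5542413235779, 'cx': 314.7151638684449, 'cy': 201.38746026849324, 'xyz': array([0.09622551, 0.57217968, 0.37203248]), 'attitude': array([2.32436413, 1.72043925, 0.25386492])}
```

View pics/top0.png

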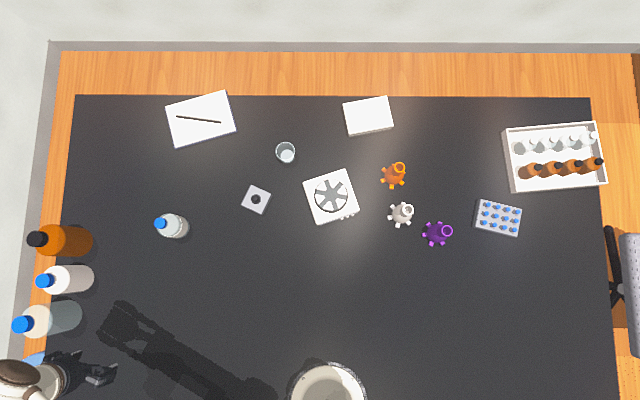

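View pics/side0.png

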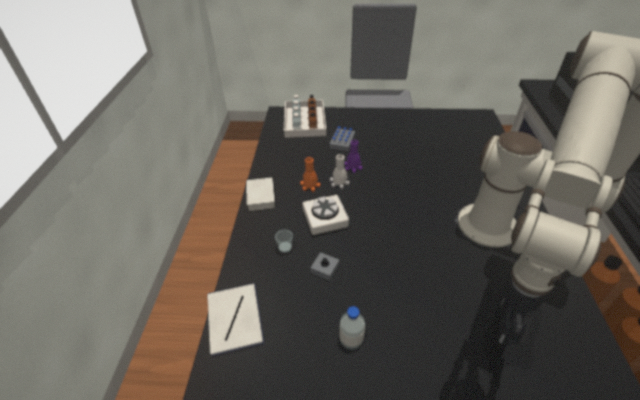

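Top view: the white flask is at (401,214), with orange (394,174) and purple (437,233) look-alikes beside it. Only the white one fits the description. The stopper in its stand is at (256,199), the drive at (331,196), the beaker at (285,152), the solvent at (172,226) and the rack at (498,217). I'll confirm with a crop and measure.

```bash
python3 - <<'E'
from h import *
D=load('top0');W=world(D);p=D['p']
c=cv2.resize(p[140:260,230:460,::-1],None,fx=3.4,fy=3.4,interpolation=cv2.INTER_CUBIC);cv2.imwrite('pics/c1.png',c)
for n,u,v in [('flaskrim',406,209),('flask',401,214),('stop',256,199),('drive',331,196),('orange',400,167),('purple',446,229),('beak',285,152),('solv',162,223),('rack',498,217)]:
    print(n,np.nanmedian(W[v-1:v+2,u-1:u+2].reshape(-1,3),0).round(4))
def cen(u0,v0,r,z0,z1,n):
    S=W[v0-r:v0+r,u0-r:u0+r].reshape(-1,3);S=S[(S[:,2]>z0)&(S[:,2]<z1)]
    if len(S)<3: print(n,'few');return
    b,(w,h),a=cv2.minAreaRect((S[:,:2]*1000).astype(np.float32));print(n,len(S),S.mean(0).round(4),np.round(b,1),round(w,1),round(h,1),round(a,1))
cen(401,212,20,.12,.15,'flasktop');cen(401,214,20,.005,.02,'foot')
cen(256,199,22,.02,.04,'stand');cen(256,199,22,.042,.07,'stopper');cen(331,196,42,.045,.09,'drive');cen(331,196,42,.066,.09,'plate')
cen(394,174,22,.11,.16,'orange');cen(440,232,24,.11,.16,'purple')
E
```

```text
flaskrim [ 0.5627 -0.2258  0.0795]
flask [ 0.5466 -0.2081  0.0922]
stop [0.5926 0.2218 0.0511]
drive [ 0.6023 -0.0052  0.0611]
orange [ 0.6848 -0.2073  0.0967]
purple [ 0.5041 -0.3369  0.0945]
beak [0.7533 0.1438 0.0032]
solv [0.5083 0.4633 0.1452]
rack [ 0.5477 -0.5125  0.0299]
flasktop 63 [ 0.5557 -0.2194  0.1309] [ 555.2 -219.7] 30.0 30.0 89.2
foot 87 [ 0.5488 -0.213   0.0125] [ 548.7 -219.1] 75.2 92.2 66.7
stand 486 [0.5965 0.2254 0.0294] [597.1 226.1] 71.2 70.3 65.7
stopper 28 [0.5968 0.2262 0.0502] [597.5 226.5] 15.9 15.6 11.6
drive 2006 [ 0.6047 -0.004   0.056 ] [646.5  12.6] 235.4 147.7 23.9
plate 363 [ 0.6067 -0.0052  0.0728] [606.6  -4.4] 89.4 91.9 16.2
orange 84 [ 0.6758 -0.1973  0.1274] [ 675.9 -197.1] 29.2 29.5 1.0
purple 89 [ 0.4974 -0.3248  0.1278] [ 497.4 -325.9] 29.5 31.2 0.6
```

View pics/c1.png

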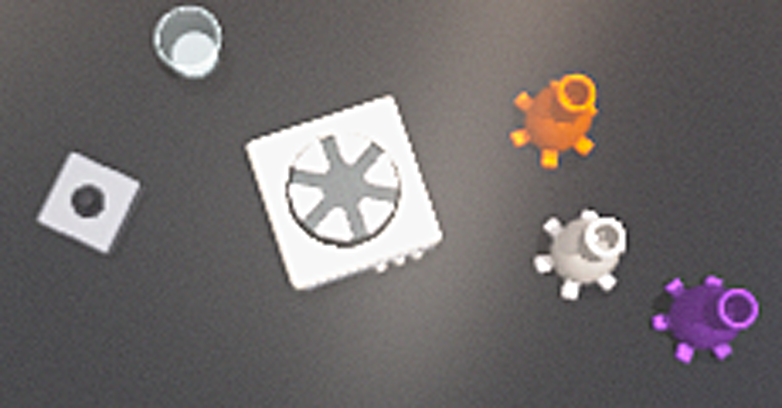

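The crop confirms it: the white flask is the one with five splines visible around crop (585,250), next to the drive. I'll measure the drive and spline yaw and compute the first move.

```bash
cat >> h.py <<'E'
def go(x,y,z,yaw=None):
    "tool-frame delta from current measured pose"
    s=robot.observe();M=R.from_rotvec(s['ee_rot']).as_matrix()
    d=M.T@(np.array([x,y,z])-s['tcp_pos']); psi=np.arctan2(M[1,0],M[0,0])
    print('t',round(s['time'],2),'tcp',s['tcp_pos'].round(4),'yaw',round(psi,4),'j6',s['joint_pos'][5].round(3),'F',s['wrist_force'].round(2),'delta',d.round(4),'tilt',M[:,2].round(4))
    if yaw is not None: print('roll',round(-((yaw-psi+np.pi)%(2*np.pi)-np.pi),4))
E
cat > yaw.py <<'E'
from h import *
def onplane(D,z):
    v,u=np.mgrid[:400,:640];ray=np.stack([(u-D['cx'])/D['fx'],(v-D['cy'])/D['fy'],np.ones(u.shape)],-1)@rot(D['attitude']).T
    t=(z-D['xyz'][2])/ray[...,2];return D['xyz']+ray*t[...,None]
def spl(A,rmask,k=6):
    # phase of k-fold star at points (xy relative to centre)
    a=np.arctan2(A[:,1],A[:,0]);c=np.exp(1j*k*a).mean();return np.angle(c)/k,abs(c)
E
python3 - <<'E'
from yaw import *
D=load('top0');W=world(D);p=D['p'].astype(int);g=p.sum(2)/3
# drive top face
Wd=onplane(D,.054);c=np.array([.6066,-.0044])
m=(g>170)&(np.hypot(*(Wd[...,:2]-c).transpose(2,0,1))<.11);m[:, 362:]=0
b,wh,a=cv2.minAreaRect((Wd[m][:,:2]*1000).astype(np.float32));print('drive',np.round(b,1),wh,a)
Wp=onplane(D,.074);q=Wp[...,:2]-c;r=np.hypot(q[...,0],q[...,1])
m=(r>.022)&(r<.042)&(g<150);print('slots',spl(q[m],0),m.sum())
Wf=onplane(D,.012);c=np.array([.555,-.2195]);q=Wf[...,:2]-c;r=np.hypot(q[...,0],q[...,1])
m=(r>.031)&(r<.042)&(g>110);a=np.degrees(np.arctan2(q[m][:,1],q[m][:,0]));print(np.sort(a).round())
m2=m&(q[...,0]-q[...,1]<0.045);print('spl',spl(q[m2],0))
go(.597,.226,.19)
E
```

```text
drive [600.2  -5.3] (146.83267211914062, 139.11097717285156) 19.25086784362793
slots (np.float64(0.3811278000201066), np.float64(0.7036876449712015)) 12
[-146. -145. -144. -142. -141. -138. -138. -138. -135. -135. -132. -131.
 -130. -128. -127. -125. -124. -123. -110. -105. -103.  -98.  -93.  -88.
  -88.  -88.  -84.  -83.  -83.  -82.  -79.  -78.  -77.  -76.  -75.  -74.
  -73.  -71.  -70.  -68.  -66.  -66.  -64.  -64.  -61.  -60.  -59.  -57.
  -56.  -54.  -53.  -51.  -51.  -50.  -47.  -47.  -44.  -44.  -44.  -41.
  -40.  -38.  -37.  -36.  -34.  -33.  -30.  -28.  -26.  -24.  -24.  -23.
  -22.  -20.  -18.  -17.  -15.  -14.  -12.  -11.  -10.   -6.   -6.   -5.
   -1.    5.   32.   34.   35.   36.   37.   40.   40.   43.   44.   44.
   47.   47.   50.   51.   52.   54.   55.   94.   94.   94.   94.   98.
   99.   99.  100.  102.  103.  104.  106.  108.  109.  111.  112.  113.
  115.  118.  118.  152.  154.  156.  157.  158.  160.  161.  162.  163.
  164.  166.  168.  169.  170.  173.  174.  174.]
spl (np.float64(-0.27284087434176435), np.float64(0.5897569907972048))
t 0.1 tcp [0.1679 0.5494 0.2304] yaw 2.8448 j6 -0.21 F [-0.22  0.15 -0.09] delta [-0.5049 -0.1837  0.0405] tilt [-8.0e-04 -1.5e-03 -1.0e+00]
```

>>> {"op": "send_rows", "data": {
  "deltas": [
    {"delta_pos":[-0.505,-0.184,0.04],"roll":0},
    {"delta_pos":[-0.505,-0.184,0.04],"roll":0},
    {"delta_pos":[-0.505,-0.184,0.04],"roll":0},
    {"delta_pos":[-0.505,-0.184,0.04],"roll":0},
    {"delta_pos":[-0.505,-0.184,0.04],"roll":0},
    {"delta_pos":[-0.505,-0.184,0.04],"roll":0},
    {"delta_pos":[-0.505,-0.184,0.04],"roll":0},
    {"delta_pos":[-0.505,-0.184,0.04],"roll":0},
    {"delta_pos":[-0.505,-0.184,0.04],"roll":0},
    {"delta_pos":[-0.505,-0.184,0.04],"roll":0},
    {"delta_pos":[-0.505,-0.184,0.04],"roll":0},
    {"delta_pos":[-0.505,-0.184,0.04],"roll":0},
    {"delta_pos":[-0.505,-0.184,0.04],"roll":0},
    {"delta_pos":[-0.505,-0.184,0.04],"roll":0},
    {"delta_pos":[-0.505,-0.184,0.04],"roll":0},
    {"delta_pos":[-0.505,-0.184,0.04],"roll":0},
    {"delta_pos":[-0.505,-0.184,0.04],"roll":0},
    {"delta_pos":[-0.505,-0.184,0.04],"roll":0},
    {"delta_pos":[-0.505,-0.184,0.04],"roll":0}
  ],
  "claw": 1
}}

```text
time: 1.68
tcp_pos: [0.5965, 0.2272, 0.1916]
ee_rot: [0.462, 3.107, 0.0]
wrist_force: [0.4, -0.3, 0.2]
grip_width: 1.003
grip_force: 0.0
```

```bash
python3 - <<'E'
from yaw import *
go(.597,.226,.036)
p,d,c=snap('wrist','w1');D=load('w1');W=world(D)
m=(W[...,2]>.043)&(W[...,2]<.06)&(np.hypot(W[...,0]-.597,W[...,1]-.226)<.03)
print(m.sum(),W[m].mean(0) if m.any() else 0, cv2.minAreaRect((W[m][:,:2]*1000).astype(np.float32)))
m=(W[...,2]>.026)&(W[...,2]<.034)&(np.hypot(W[...,0]-.597,W[...,1]-.226)<.07)
print(m.sum(),cv2.minAreaRect((W[m][:,:2]*1000).astype(np.float32)))
E
```

```text
t 1.68 tcp [0.5965 0.2272 0.1916] yaw 2.8465 j6 -1.101 F [ 0.4  -0.31  0.16] delta [-0.0008 -0.0011  0.1556] tilt [ 2.e-04  1.e-04 -1.e+00]
330 [0.59467479 0.22727751 0.05037593] ((595.1282958984375, 227.12664794921875), (16.746784210205078, 17.11020278930664), 72.99530029296875)
5055 ((595.7644653320312, 226.9110870361328), (70.16989135742188, 70.58345031738281), 66.03076934814453)
```

View pics/w1.png

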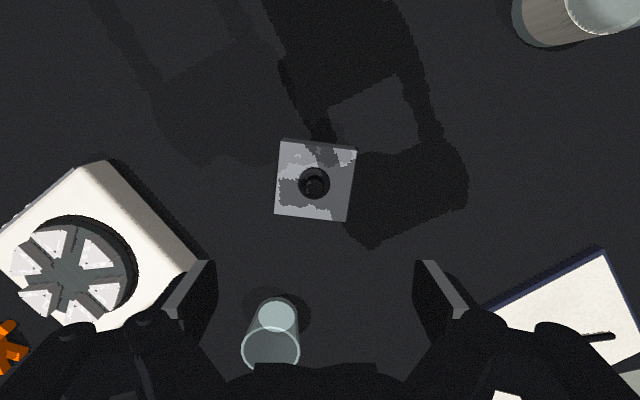

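The wrist view shows the stopper at (314,183), midway between the fingers, at world (0.596, 0.227). Descend and close.

>>> {"op": "send_rows", "data": {
  "deltas": [
    {"delta_pos":[0.0005,0,0.04],"roll":0},
    {"delta_pos":[0.0005,0,0.08],"roll":0},
    {"delta_pos":[0.0005,0,0.115],"roll":0},
    {"delta_pos":[0.0005,0,0.14],"roll":0},
    {"delta_pos":[0.0005,0,0.155],"roll":0},
    {"delta_pos":[0.0005,0,0.155],"roll":0},
    {"delta_pos":[0.0005,0,0.155],"roll":0}
  ]
}}

```text
time: 2.32
tcp_pos: [0.5961, 0.2266, 0.0359]
ee_rot: [-0.463, -3.106, 0.001]
wrist_force: [1.4, 0.1, 0.2]
grip_width: 1.0
grip_force: 0.0
```

>>> {"op": "send_rows", "data": {
  "deltas": [
    {"delta_pos":[0,0,0],"roll":0},
    {"delta_pos":[0,0,0],"roll":0},
    {"delta_pos":[0,0,0],"roll":0},
    {"delta_pos":[0,0,0],"roll":0},
    {"delta_pos":[0,0,0],"roll":0},
    {"delta_pos":[0,0,0],"roll":0},
    {"delta_pos":[0,0,0],"roll":0},
    {"delta_pos":[0,0,0],"roll":0},
    {"delta_pos":[0,0,0],"roll":0},
    {"delta_pos":[0,0,0],"roll":0}
  ],
  "claw": -1
}}

```text
time: 3.15
tcp_pos: [0.5973, 0.2264, 0.0371]
ee_rot: [0.464, 3.106, 0.0]
wrist_force: [-1.1, -0.4, 5.4]
grip_width: 0.181
grip_force: 58.6
```

>>> {"op": "send_rows", "data": {
  "deltas": [
    {"delta_pos":[0,0,-0.03],"roll":0},
    {"delta_pos":[0,0,-0.07],"roll":0},
    {"delta_pos":[0,0,-0.11],"roll":0},
    {"delta_pos":[0,0,-0.15],"roll":0},
    {"delta_pos":[0,0,-0.18],"roll":0},
    {"delta_pos":[0,0,-0.19],"roll":0},
    {"delta_pos":[0,0,-0.19],"roll":0}
  ]
}}

```text
time: 3.73
tcp_pos: [0.5986, 0.2267, 0.2298]
ee_rot: [0.464, 3.101, 0.003]
wrist_force: [0.9, -0.6, -0.3]
grip_width: 0.179
grip_force: 58.9
```

```bash
python3 - <<'E'
from yaw import *
go(.555,-.219,.22)
E
```

```text
t 3.73 tcp [0.5986 0.2267 0.2298] yaw 2.8448 j6 -1.1 F [ 0.91 -0.59 -0.28] delta [-0.0886 -0.439   0.009 ] tilt [ 0.0064  0.0011 -1.    ]
```

>>> {"op": "send_rows", "data": {
  "deltas": [
    {"delta_pos":[-0.0,-0.04,0],"roll":0},
    {"delta_pos":[-0.09,-0.44,0],"roll":0},
    {"delta_pos":[-0.09,-0.44,0],"roll":0},
    {"delta_pos":[-0.09,-0.44,0],"roll":0},
    {"delta_pos":[-0.09,-0.44,0],"roll":0},
    {"delta_pos":[-0.09,-0.44,0],"roll":0},
    {"delta_pos":[-0.09,-0.44,0],"roll":0},
    {"delta_pos":[-0.09,-0.44,0],"roll":0},
    {"delta_pos":[-0.09,-0.44,0],"roll":0},
    {"delta_pos":[-0.09,-0.44,0],"roll":0},
    {"delta_pos":[-0.09,-0.44,0],"roll":0},
    {"delta_pos":[-0.09,-0.44,0],"roll":0},
    {"delta_pos":[-0.09,-0.44,0],"roll":0},
    {"delta_pos":[-0.09,-0.44,0],"roll":0},
    {"delta_pos":[-0.09,-0.44,0],"roll":0},
    {"delta_pos":[-0.09,-0.44,0],"roll":0}
  ]
}}

```text
time: 5.07
tcp_pos: [0.5542, -0.2191, 0.2255]
ee_rot: [-0.461, -3.106, -0.001]
wrist_force: [1.2, -0.1, -0.7]
grip_width: 0.178
grip_force: 59.0
```

```bash
python3 - <<'E'
from yaw import *
go(.555,-.219,.142)
p,d,c=snap('wrist','w2');D=load('w2');W=world(D);q=W[...,:2]-np.array([.555,-.2195]);r=np.hypot(q[...,0],q[...,1])
m=(W[...,2]>.128)&(W[...,2]<.142)&(r<.03)
print(m.sum(),cv2.minEnclosingCircle((W[m][:,:2]*1000).astype(np.float32)),np.median(W[m][:,2]))
m=(W[...,2]>.142)&(W[...,2]<.26)&(r<.03)
S=W[m];print(len(S))
for z in np.arange(.15,.26,.008):
    k=abs(S[:,2]-z)<.004
    if k.sum()>5: print(z.round(3),k.sum(),S[k].min(0).round(4),S[k].max(0).round(4))
E
```

```text
t 5.07 tcp [ 0.5542 -0.2191  0.2255] yaw 2.8467 j6 -1.855 F [ 1.24 -0.09 -0.68] delta [-0.0009  0.0003  0.0835] tilt [-0.0011  0.001  -1.    ]
686 ((553.7337646484375, -220.25006103515625), 15.842366218566895) 0.13352781321885032
4861
0.19 25 [ 0.5454 -0.2226  0.191 ] [ 0.55   -0.2112  0.1939]
0.198 46 [ 0.5445 -0.2214  0.1942] [ 0.549  -0.2116  0.2005]
0.214 38 [ 0.5379 -0.2283  0.2165] [ 0.5504 -0.2035  0.218 ]
0.222 837 [ 0.5373 -0.229   0.2181] [ 0.5504 -0.2035  0.226 ]
0.23 525 [ 0.5387 -0.2361  0.226 ] [ 0.5665 -0.1971  0.234 ]
0.238 1809 [ 0.5386 -0.2368  0.234 ] [ 0.5666 -0.1962  0.242 ]
0.246 710 [ 0.5387 -0.237   0.242 ] [ 0.5664 -0.1961  0.25  ]
0.254 737 [ 0.5386 -0.2368  0.25  ] [ 0.5666 -0.1961  0.258 ]
```

View pics/w2.png

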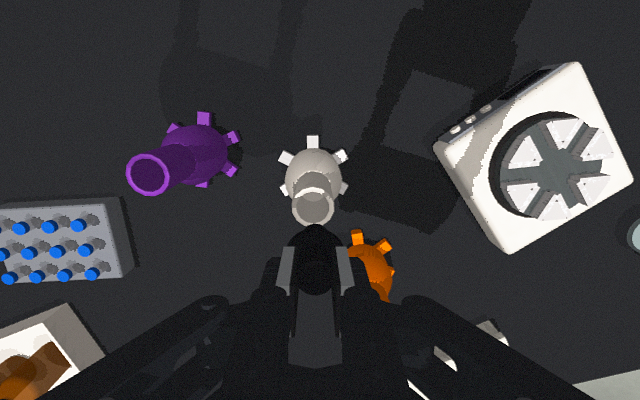

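The wrist view shows the rim at (314,205) just below the stopper tip (315,240). A shift of about 2 mm centres it.

>>> {"op": "send_rows", "data": {
  "deltas": [
    {"delta_pos":[-0.002,-0.001,0.0],"roll":0},
    {"delta_pos":[-0.002,-0.001,0.02],"roll":0},
    {"delta_pos":[-0.002,-0.001,0.04],"roll":0},
    {"delta_pos":[-0.002,-0.001,0.055],"roll":0},
    {"delta_pos":[-0.002,-0.001,0.065],"roll":0},
    {"delta_pos":[-0.002,-0.001,0.072],"roll":0},
    {"delta_pos":[-0.002,-0.001,0.078],"roll":0},
    {"delta_pos":[-0.002,-0.001,0.081],"roll":0},
    {"delta_pos":[-0.002,-0.001,0.081],"roll":0},
    {"delta_pos":[-0.002,-0.001,0.081],"roll":0}
  ]
}}

```text
time: 5.95
tcp_pos: [0.5562, -0.2225, 0.146]
ee_rot: [0.464, 3.106, -0.001]
wrist_force: [-0.6, -0.6, -0.6]
grip_width: 0.177
grip_force: 59.0
```

>>> {"op": "send_rows", "data": {
  "deltas": [
    {"delta_pos":[0,-0.001,0.002],"roll":0},
    {"delta_pos":[0,0.001,0.004],"roll":0},
    {"delta_pos":[0,0.001,0.005],"roll":0},
    {"delta_pos":[0,0.001,0.005],"roll":0}
  ]
}}

```text
time: 6.28
tcp_pos: [0.557, -0.222, 0.1421]
ee_rot: [0.464, 3.104, -0.003]
wrist_force: [-1.8, -0.3, 6.4]
grip_width: 0.182
grip_force: 59.7
```

```bash
python3 - <<'E'
from yaw import *
go(.555,-.219,.142)
p,d,c=snap('wrist','w3');snap('side','s3')
cv2.imwrite('pics/c3.png',cv2.resize(p[120:300,220:420,::-1],None,fx=3,fy=3,interpolation=cv2.INTER_CUBIC))
E
```

```text
t 6.28 tcp [ 0.557  -0.222   0.1421] yaw 2.8448 j6 -1.854 F [-1.82 -0.28  6.38] delta [0.0028 0.0023 0.0001] tilt [ 0.0024 -0.002  -1.    ]
```

View pics/c3.png

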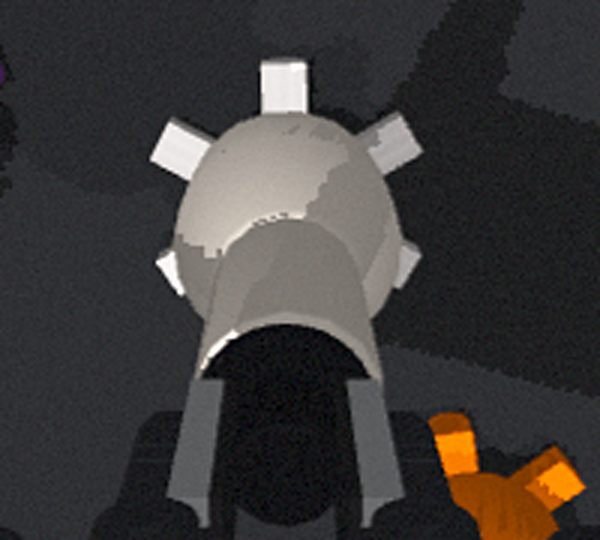

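The flange lies on the rim, centred. One spline points along tool x, which agrees with the measured flask yaw. Release, let it settle, then move down to the neck.

>>> {"op": "send_rows", "data": {
  "deltas": [
    {"delta_pos":[0,0,0],"roll":0},
    {"delta_pos":[0,0,0],"roll":0},
    {"delta_pos":[0,0,0],"roll":0},
    {"delta_pos":[0,0,0],"roll":0},
    {"delta_pos":[0,0,0],"roll":0},
    {"delta_pos":[0,0,0],"roll":0}
  ],
  "claw": 0.6
}}

```text
time: 6.88
tcp_pos: [0.556, -0.2213, 0.1401]
ee_rot: [-0.464, -3.107, -0.0]
wrist_force: [-0.2, 0.9, -0.2]
grip_width: 0.797
grip_force: 0.0
```

```bash
python3 - <<'E'
from yaw import *
go(.5555,-.2205,.092)
p,d,c=snap('wrist','w4');D=load('w4');W=world(D);q=W[...,:2]-np.array([.555,-.2205]);r=np.hypot(q[...,0],q[...,1])
for a,b in((.118,.134),(.136,.1405),(.145,.165)):
    m=(W[...,2]>a)&(W[...,2]<b)&(r<.024);S=W[m];print(a,m.sum(),cv2.minEnclosingCircle((S[:,:2]*1000).astype(np.float32)) if m.any() else '',S[:,2].max() if m.any() else '')
t,_,_=snap('top','t4')
cv2.imwrite('pics/c4.png',cv2.resize(p[120:340,200:440,::-1],None,fx=2.5,fy=2.5,interpolation=cv2.INTER_CUBIC))
E
```

```text
t 6.88 tcp [ 0.556  -0.2213  0.1401] yaw 2.8448 j6 -1.854 F [-0.22  0.95 -0.16] delta [0.0007 0.0006 0.0481] tilt [-2.e-04  1.e-04 -1.e+00]
0.118 860 ((553.7208862304688, -220.0043182373047), 15.976551055908203) 0.13399325861208913
0.136 1433 ((554.867919921875, -221.10498046875), 15.314824104309082) 0.14048553910070719
0.145 1530 ((554.9396362304688, -220.8278045654297), 9.306654930114746) 0.1579734819497482
```

View pics/c4.png

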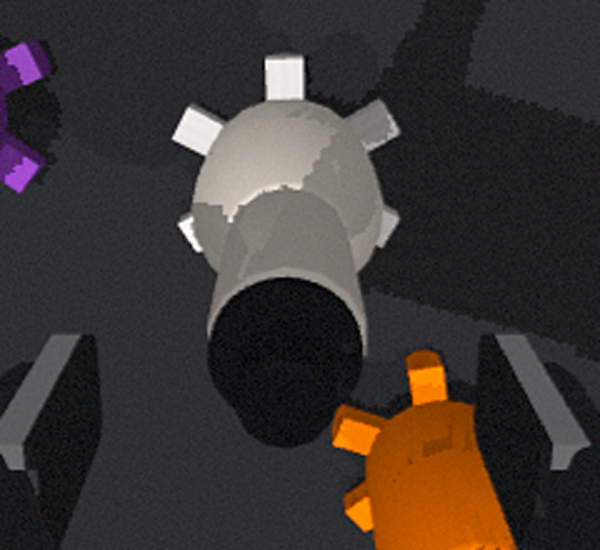

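The stopper is seated: knob top at z=0.157, upright and centred, in the crop at (286,330). Now go down and grip the neck.

>>> {"op": "send_rows", "data": {
  "deltas": [
    {"delta_pos":[0.001,0.0005,0.015],"roll":0},
    {"delta_pos":[0.001,0.0005,0.032],"roll":0},
    {"delta_pos":[0.001,0.0005,0.044],"roll":0},
    {"delta_pos":[0.001,0.0005,0.048],"roll":0},
    {"delta_pos":[0.001,0.0005,0.048],"roll":0},
    {"delta_pos":[0.001,0.0005,0.048],"roll":0}
  ]
}}

```text
time: 7.48
tcp_pos: [0.5555, -0.2207, 0.0926]
ee_rot: [0.464, 3.107, -0.0]
wrist_force: [0.9, -0.4, 0.9]
grip_width: 0.804
grip_force: 0.0
```

>>> {"op": "send_rows", "data": {
  "deltas": [
    {"delta_pos":[0,0,0],"roll":0},
    {"delta_pos":[0,0,0],"roll":0},
    {"delta_pos":[0,0,0],"roll":0},
    {"delta_pos":[0,0,0],"roll":0},
    {"delta_pos":[0,0,0],"roll":0},
    {"delta_pos":[0,0,0],"roll":0},
    {"delta_pos":[0,0,0],"roll":0},
    {"delta_pos":[0,0,0],"roll":0}
  ],
  "claw": -1
}}

```text
time: 8.15
tcp_pos: [0.556, -0.2211, 0.0934]
ee_rot: [0.464, 3.105, -0.002]
wrist_force: [-0.4, -0.3, 5.4]
grip_width: 0.352
grip_force: 60.1
```

>>> {"op": "send_rows", "data": {
  "deltas": [
    {"delta_pos":[0,0,-0.02],"roll":0},
    {"delta_pos":[0,0,-0.05],"roll":0},
    {"delta_pos":[0,0,-0.08],"roll":0},
    {"delta_pos":[0,0,-0.105],"roll":0},
    {"delta_pos":[0,0,-0.12],"roll":0},
    {"delta_pos":[0,0,-0.12],"roll":0},
    {"delta_pos":[0,0,-0.12],"roll":0}
  ]
}}

```text
time: 8.73
tcp_pos: [0.555, -0.2203, 0.2115]
ee_rot: [-0.464, -3.106, -0.001]
wrist_force: [-0.2, -0.7, -4.7]
grip_width: 0.353
grip_force: 60.1
```

```bash
python3 - <<'E'
from yaw import *
from scipy.optimize import minimize
snap('wrist','w5')
for f in('top0','w1','w2','w4','w5'):
    D=load(f);W=world(D);r=np.hypot(W[...,0]-.606,W[...,1]+.0045)
    hi=W[(r<.06)&(W[...,2]>.070)&(W[...,2]<.079)][:,:2];lo=W[(r<.046)&(W[...,2]>.055)&(W[...,2]<.0685)][:,:2]
    if len(hi)<50: print(f,len(hi));continue
    def cost(x):
        def inslot(P):
            q=P-x[:2]*.01;best=-1
            for k in range(6):
                a=x[2]+k*np.pi/3;al=q@[np.cos(a),np.sin(a)];pe=abs(q@[-np.sin(a),np.cos(a)])
                best=np.maximum(best,np.where(al>0,1/(1+np.exp((pe-.0078)/.0008)),0))
            return best
        rr=np.hypot(*(hi-x[:2]*.01).T)
        return inslot(hi).sum()/len(hi)+(1-inslot(lo)).sum()/max(len(lo),1)+5*np.mean(np.clip(rr-.047,0,None))/.002
    o=min((minimize(cost,[60.6,-.45,a],method='Nelder-Mead',options=dict(initial_simplex=[[60.6,-.45,a],[61,-.45,a],[60.6,0,a],[60.6,-.45,a+.1]])) for a in(.2,.34,.5)),key=lambda o:o.fun)
    x=o.x;ang=np.degrees(x[2]);print(f,len(hi),len(lo),x[:2]*.01,ang,o.fun, cv2.minEnclosingCircle((hi*1000).astype(np.float32)))
# flask splines in w4: phase
D=load('w4');W=world(D);q=W[...,:2]-np.array([.5547,-.2203]);r=np.hypot(q[...,0],q[...,1])
g=D['p'].astype(int).sum(2)/3;m=(r>.031)&(r<.04)&(W[...,2]>.006)&(W[...,2]<.017)
a=np.degrees(np.arctan2(q[m][:,1],q[m][:,0]));print(m.sum(),[(c,round(np.median(a[abs((a-c+180)%360-180)<25]),1)) for c in(43,103,163,-137,-77)])
go(.606,-.0045,.215,2.431)
E
```

```text
top0 317 417 [ 0.60683569 -0.00457485] 19.018399199192014 0.19511225748194816 ((606.6575927734375, -4.598864555358887), 47.160274505615234)
w1 4045 3691 [ 0.60517688 -0.00474815] 19.131011406052814 0.3538413590373258 ((604.9283447265625, -4.459589958190918), 48.387115478515625)
w2 4152 3955 [ 0.60525626 -0.00430479] 19.11522473032085 0.28399603030513004 ((605.3116455078125, -4.885383129119873), 48.34331130981445)
w4 3084 3254 [ 0.60506785 -0.00471677] 19.44912635729074 0.3473086928663815 ((604.0325927734375, -14.918872833251953), 45.599483489990234)
w5 4561 4310 [ 0.60528358 -0.00425324] 19.116743104113354 0.2930634176355179 ((604.2322387695312, -4.160647869110107), 48.6200065612793)
660 [(43, np.float64(49.0)), (103, np.float64(107.3)), (163, np.float64(165.3)), (-137, np.float64(-137.6)), (-77, np.float64(-80.2))]
t 8.78 tcp [ 0.5543 -0.2199  0.2101] yaw 2.8448 j6 -1.854 F [-0.21  0.06 -3.36] delta [ 0.0136  0.2211 -0.0046] tilt [-0.0029  0.002  -1.    ]
roll 0.4138
```

>>> {"op": "send_rows", "data": {
  "deltas": [
    {"delta_pos":[0.0,0.03,-0.005],"roll":0.03},
    {"delta_pos":[0.0,0.06,-0.005],"roll":0.1},
    {"delta_pos":[0.0,0.09,-0.005],"roll":0.2},
    {"delta_pos":[0.013,0.12,-0.005],"roll":0.3},
    {"delta_pos":[0.013,0.15,-0.005],"roll":0.4},
    {"delta_pos":[0.013,0.18,-0.005],"roll":0.42},
    {"delta_pos":[0.013,0.21,-0.005],"roll":0.42},
    {"delta_pos":[0.013,0.221,-0.005],"roll":0.42},
    {"delta_pos":[0.013,0.221,-0.005],"roll":0.42},
    {"delta_pos":[0.013,0.221,-0.005],"roll":0.42},
    {"delta_pos":[0.013,0.221,-0.005],"roll":0.42}
  ]
}}

```text
time: 9.7
tcp_pos: [0.6066, -0.0064, 0.2158]
ee_rot: [-1.102, -2.939, 0.002]
wrist_force: [0.1, 0.0, -2.7]
grip_width: 0.35
grip_force: 60.7
```

```bash
python3 - <<'E'
from yaw import *
go(.6068,-.0053,.175,2.425)
p,d,c=snap('wrist','w6')
cv2.imwrite('pics/c6.png',cv2.resize(p[60:340,170:470,::-1],None,fx=2.1,fy=2.1,interpolation=cv2.INTER_CUBIC))
D=load('w6');W=world(D);r=np.hypot(W[...,0]-.606,W[...,1]+.0045)
S=W[(r<.05)&(W[...,2]>.1)&(W[...,2]<.125)]
print(len(S),S.min(0),S.max(0))
E
```

```text
t 9.7 tcp [ 0.6066 -0.0064  0.2158] yaw 2.4241 j6 -1.062 F [ 0.09  0.05 -2.68] delta [0.0005 0.001  0.0408] tilt [-2.7e-03 -2.0e-04 -1.0e+00]
roll -0.0009
3 [0.57189898 0.01772589 0.1244457 ] [0.57374609 0.019812   0.12469863]
```

View pics/c6.png

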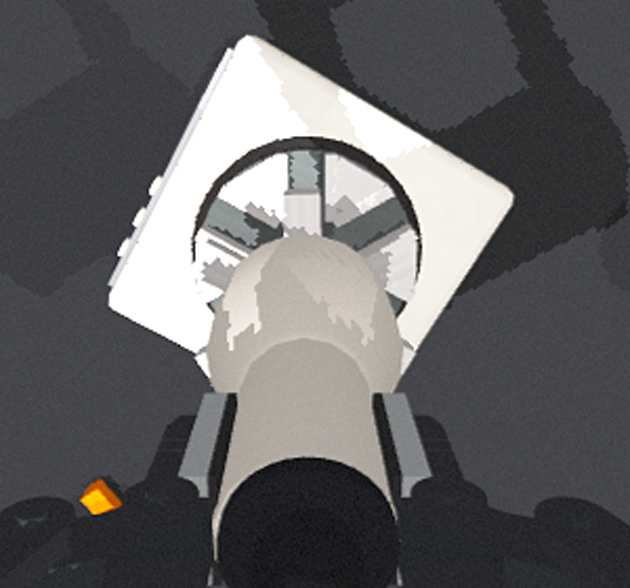

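The wrist crop shows the leading spline (304,210) over the slot (307,170), so the alignment is good. Lower gently.

>>> {"op": "send_rows", "data": {
  "deltas": [
    {"delta_pos":[0.0005,0.001,0.015],"roll":0},
    {"delta_pos":[0.0005,0.001,0.03],"roll":0},
    {"delta_pos":[0.0005,0.001,0.04],"roll":0},
    {"delta_pos":[0.0005,0.001,0.046],"roll":0},
    {"delta_pos":[0.0005,0.001,0.05],"roll":0},
    {"delta_pos":[0.0005,0.001,0.054],"roll":0},
    {"delta_pos":[0.0005,0.001,0.057],"roll":0},
    {"delta_pos":[0.0005,0.001,0.057],"roll":0},
    {"delta_pos":[0.0005,0.001,0.057],"roll":0}
  ]
}}

```text
time: 10.5
tcp_pos: [0.6077, -0.0047, 0.1604]
ee_rot: [-1.102, -2.942, 0.001]
wrist_force: [-1.4, -1.4, -4.0]
grip_width: 0.349
grip_force: 60.6
```

It's below the plate top with no resistance, so the splines are in the slots. Press on.

>>> {"op": "send_rows", "data": {
  "deltas": [
    {"delta_pos":[0,0,0.003],"roll":0},
    {"delta_pos":[0,0,0.006],"roll":0},
    {"delta_pos":[0,0,0.008],"roll":0},
    {"delta_pos":[0,0,0.01],"roll":0},
    {"delta_pos":[0,0,0.012],"roll":0},
    {"delta_pos":[0,0,0.0135],"roll":0},
    {"delta_pos":[0,0,0.0135],"roll":0},
    {"delta_pos":[0,0,0.0135],"roll":0}
  ]
}}

```text
time: 11.17
tcp_pos: [0.6081, -0.0049, 0.1485]
ee_rot: [1.102, 2.941, -0.001]
wrist_force: [-5.6, -2.7, 7.7]
grip_width: 0.354
grip_force: 61.9
```

>>> {"op": "send_rows", "data": {
  "deltas": [
    {"delta_pos":[0.0003,-0.001,0.0005],"roll":0},
    {"delta_pos":[0.0003,-0.0012,0.0015],"roll":0},
    {"delta_pos":[0.0003,-0.0012,0.002],"roll":0},
    {"delta_pos":[0.0003,-0.0012,0.002],"roll":0},
    {"delta_pos":[0.0003,-0.0012,0.002],"roll":0},
    {"delta_pos":[0.0003,-0.0012,0.002],"roll":0}
  ]
}}

```text
time: 11.67
tcp_pos: [0.6079, -0.0051, 0.1473]
ee_rot: [1.101, 2.939, 0.001]
wrist_force: [-4.4, -0.7, 8.9]
grip_width: 0.348
grip_force: 62.2
```

>>> {"op": "send_rows", "data": {
  "deltas": [
    {"delta_pos":[0.0006,-0.0005,0.001],"roll":0},
    {"delta_pos":[0.0006,-0.0005,0.002],"roll":0},
    {"delta_pos":[0.0006,-0.0005,0.002],"roll":0},
    {"delta_pos":[0.0006,-0.0005,0.002],"roll":0},
    {"delta_pos":[0.0006,-0.0005,0.002],"roll":0},
    {"delta_pos":[0.0006,-0.0005,0.002],"roll":0}
  ]
}}

```text
time: 12.17
tcp_pos: [0.608, -0.0052, 0.1473]
ee_rot: [1.1, 2.937, 0.002]
wrist_force: [-5.8, -0.7, 18.0]
grip_width: 0.347
grip_force: 63.1
```

It has hit the hard stop: z stays put while the force rises to 18 N. Final check before handing in.

```bash
python3 - <<'E'
from yaw import *
go(.6068,-.0053,.147)
p,d,c=snap('wrist','w7');D=load('w7');W=world(D);r=np.hypot(W[...,0]-.606,W[...,1]+.0045)
m=(r<.0455)&(r>.034)&(W[...,2]>.05)&(W[...,2]<.085);h,e=np.histogram(W[m][:,2],np.arange(.05,.085,.002));print(h,e.round(3))
cv2.imwrite('pics/c7.png',cv2.resize(p[60:400,170:470,::-1],None,fx=1.75,fy=1.75,interpolation=cv2.INTER_CUBIC))
E
```

```text
t 12.17 tcp [ 0.608  -0.0052  0.1473] yaw 2.4249 j6 -1.061 F [-5.78 -0.7  18.02] delta [ 0.0008 -0.0009  0.0003] tilt [ 5.2e-03 -9.0e-04 -1.0e+00]
[  48  477   44   20   45   41  238 2197  619   40    0    0    0    0
    0    0    0] [0.05  0.052 0.054 0.056 0.058 0.06  0.062 0.064 0.066 0.068 0.07  0.072
 0.074 0.076 0.078 0.08  0.082 0.084]
```

View pics/c7.png

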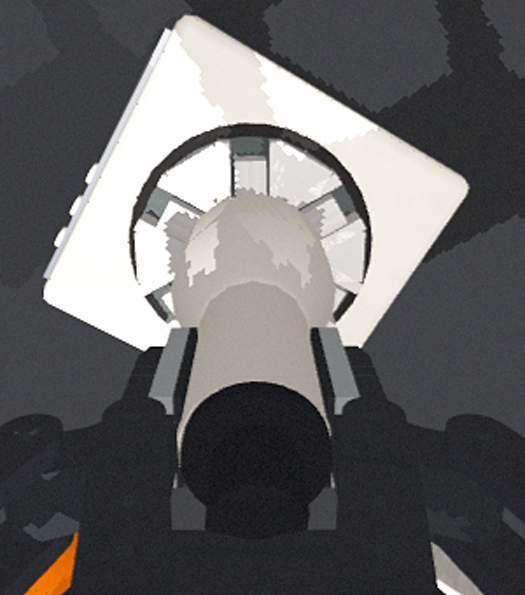

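The plate top now reads about 0.066 m, 8 mm below its 0.074 m rest height. The leading spline (252,175) sits in its slot and the stopper's flange lies on the rim (255,390). Handing in.

```bash
python3 -c "
from bench import robot
print(robot.job_done())"
```

```text
the job is handed in; nothing more can be done
None
```

The job is handed in at about 12 s: the stopper is in the flask, the splines are home in the drive plate, and the gripper still holds the neck with the plate at its stop (about 18 N at the wrist). No verdict was returned.

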